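Clear the press's catch tray and refit its stroke knob

TASK

The crimping press's stroke knob has dropped off into the catch tray among two finished spray caps. First put both caps into the cardboard carton, then turn the knob to match the D-shaped shaft on the press, push it on until the sprung collar under it is fully down, and finish still pressing it there with the fingers, because the spring lifts it again if you let go. Leave the glass bottle, the gift box and the jar where they are.

Things in the scene. Friction and masses are not known exactly. Their poses are not given: they have to be found in the camera images.
- press: Hand crimping press fixed on the bench: stone plate 240 (x) x 280 (y) x 30 mm; origin at the centre of the plate's underside. At (-30, -70) mm in its frame a grey adjuster block 90 x 90 mm, top 60 mm above the bench, carries the upright shaft. The tall black frame (255 mm; lever ball up to 365 mm) stands at plate x -30 to 110, y 70 to 180 mm.
- shaft_tip (a point): Centre of the top of the upright steel D-shaft, 92 mm above the bench: 20 mm diameter, one flat 5 mm from its axis; x points out of the flat, z up. Its top 4 mm taper in by 2 mm or more as a lead-in. A dark finger at its foot, reaching 40 mm from the axis, points the same way as the flat. The shaft is stiff to turn (0.3 N m): turn the knob to match it.
- collar (a joint): Brass collar ring (40 mm across) round the shaft, sprung upwards, in m pressed down: 0 = up, its top 16 mm below the shaft tip; 0.006 = fully down, its top 22 mm below the tip. It starts to move at 3 N and takes 9 N to be fully down.
- knob_grip (a point): Loose black plastic pointer knob, about 80 g, 61 mm high, standing upright in the tray: round skirt 48 mm wide, 28 mm high, and on it a bar grip 46 mm long (x), 14 mm thick (y), 28 to 61 mm above the underside. Point on the axis, 50 mm above the underside, where to grip; x to the nose, z up. Knob on and collar fully down: 28 mm above the shaft tip (34 mm resting on the raised collar).
- knob_bore (a point): Mouth of the knob's D-shaped bore, centre of its underside (same axes): 25 mm deep, 22 mm in diameter, flat 6 mm from the axis, so 1 mm clearance all round. A nose 10 mm wide sticks out of the skirt at +x to 32 mm from the axis; the bore's flat is on the nose's side, so nose and shaft flat point the same way when it fits.
- cap1_center (a point): Finished metal spray cap, upright cylinder 30 mm in diameter (27 mm in the top 10 mm), 44 mm high, 40 g (may vary), standing in the tray; point on its axis, 22 mm up.
- cap2_center (a point): The other finished spray cap, the same as the first.
- tray: Fixed aluminium catch tray, open on top, 260 (x) x 150 (y) x 25 mm high, walls and floor 3 mm; origin at the centre of its underside on the bench. Caps and knob stand along its x axis about 80 mm apart, in any order.
- carton: Fixed open cardboard carton, 220 (x) x 180 (y) x 70 mm high, walls and floor 4 mm; origin at the centre of its underside on the bench.
- bottle_center (a point): Bystander: square clear glass bottle 60 x 40 mm, 101 mm high with its neck, point 40 mm up.
- gift_box_center (a point): Bystander: orange gift box lying flat, 124 x 94 x 46 mm, point 23 mm up.
- jar_center (a point): Bystander: amber glass jar, 48 mm in diameter, 60 mm high, point 30 mm up.
There are look-alikes about, which are no part of the job. What is shaped like the part that bears cap1_center but green is not meant. What is shaped like the part that bears knob_grip but purple is not meant.

How it is judged:
By the outcome, as a careful person would: the job done as asked, in the order asked, and still so for the second after the job is handed in, while the arm keeps its last pose, push and grip.
It also fails if it takes over 67 s, if anything falls off the work surface, if the arm or the gripper's body presses on something with over 40 N, if the wrist force passes 120 N, or if a joint passes its speed limit or range.

ROBOT

A 6-joint arm with a two-finger parallel gripper is mounted at the origin on the work surface. World frame = base frame: x ahead of the robot, y to its left, z up, the work surface at z = 0. Lengths are in mm, angles in rad, forces in N, time in s.
With the tool pointing down it reaches from about 400 to 925 mm from the base axis. Payload 12.5 kg.
Tool frame: the origin (TCP) lies midway between the tips of the shut fingers; the grasp point (between the pads) lies 19 mm behind it (env.grip_depth is the distance from the TCP to the grasp point, in mm); z points along the fingers, y is the line along which they close (so a half turn about z gives the same grasp; the last joint's range is limited). The gripper opens to 95 mm and grips with 3 to 60 N. Pads are 20 mm wide; open, the fingers measure 119 mm over their backs; the gripper's body (75 mm by 180 mm) begins 59 mm behind the grasp point.
Start: joints at [1.055, 0.491, 1.559, -0, 1.092, -0.106], TCP at [249.002, 573.276, 214.661] pointing down, gripper open.
Joint ranges: [-3.1, 3.1], [-0.84, 2.19], [0.05, 2.79], [-1.13, 4.28], [0.06, 2.93], [-2.69, 2.69]. Speed limits (rad/s): [2.22, 2.22, 2.79, 3.14, 3.14, 3.14].

INTERFACE

Orientations are given as [roll, pitch, yaw] about the fixed x, y, z axes, in that order (R = Rz(yaw) Ry(pitch) Rx(roll)).
In Python, from cell import monitor, viewer, order, env gives the robot as it stands.
- The arm moves only by the tool move_arm, never from a script. Its argument "moves" is one flat list of numbers, 4 for each row, row after row: the shift along the tool's x, y, z normalised to -1 to 1, where 1 is 0.15 m, then the turn about the tool's z normalised to -1 to 1, where 1 is pi/2 rad. A call has 1 to 10 rows; each row shifts and turns the commanded pose from where the row before left it, along the tool's axes as they then stand; what a row does not reach is not made up. A row lasts 1/8 s, in which the tool goes at most 62.5 mm and 10.7 degrees, less where a joint would pass 70% of its speed; a pose out of reach is approached as far as the arm can. A call with a number of a shift or a turn outside -1 to 1 is refused whole. A call with a gripper value outside its range is refused whole. "claw" is the finger opening in mm, from 0 to 95.1, set as the call begins (left out, the last holds). The fingers move at their own pace and stop on an object; the grip force is fixed at half the most. Time passes only in rows, so rows that do not move let the fingers close. It gives the time, the measured TCP pose, the force, the opening and the grip force at its end, in the units of the state.
- monitor.state(): the state, without advancing time (a new reading comes with each control period).
- viewer.read_camera(name): name is "scene" or "top" or "wrist"; returns the picture (384x512x3 uint8, red, green, blue); there is no depth.
- viewer.camera_info(name): a dict with "K" (3x3 intrinsics, pixels), "camera_from_world" (4x4, takes a point from world to camera coordinates). Camera axes: x right, y down, z forward; pixel columns grow to the right and rows downward; lengths in mm; the calibration is good to about 2 mm. A picture is of the moment at which its call begins: read the wrist's pose just before it. camera_info takes no time and is no camera call; for the wrist camera it gives the pose at the moment of the call.
- order.job_done(): hands the job in; it is judged then, once.
The state is a dict: "t": time; "joints": joint angles; "qvel": joint speeds; "tau": joint torques, N m; "eef_pos": TCP position; "tcp_rot": TCP orientation; "ft_force": force on the tool from outside, world axes, zero at the start; "moment": the same for the moment, N m; "opening": opening from 0.0 (shut) to 1.0 (fully open); "grip_force": force on a finger pad.
Only numpy, scipy, OpenCV 4.12 (cv2) and the standard library are available. Lean on these libraries where they do the work, as an engineer would, in place of code of your own. Each camera call takes 0.05 s, during which the arm holds its last target. There are 200 camera calls.

## Working session

There is one attempt and no reset: what is moved stays moved. The work goes in short steps, Python scripts to look and compute and a tool call to move; the robot and the scene stay as the last step left them, time stands still between calls to the robot, and variables do not carry over. Pictures are saved under pics/ and viewed, at most 13 in all, crops included, and the job is handed in when it is done.

Besides the shell and the picture viewer there is one more tool, called after ">>>" by a JSON object that holds its "method" and its "body", one argument or row to a line. move_arm: Moves the arm, as the interface text tells. Scaled input: -1 to 1 covers 0.15 m each way for a shift and pi/2 rad each way for a turn. Its arguments: {"type":"object","properties":{"moves":{"type":"array"},"claw":{"type":"number"}},"required":["moves"]}

```bash
mkdir -p pics; ls; python3 - <<'E'
from cell import monitor, viewer, order, env
import cv2,numpy as np
for n in("scene","top"):
    im=viewer.read_camera(n); cv2.imwrite(f"pics/{n}0.png",im[:,:,::-1])
    i=viewer.camera_info(n); print(n,np.round(i["K"],1).tolist(),np.round(i["camera_from_world"],3).tolist())
print(monitor.state())
E
```

```text
pics
scene [[459.9, 0.0, 260.2], [0.0, 459.9, 196.7], [0.0, 0.0, 1.0]] [[0.782, 0.623, -0.006, -427.662], [0.415, -0.529, -0.74, -164.123], [-0.464, 0.576, -0.673, 1649.778], [0.0, 0.0, 0.0, 1.0]]
top [[481.9, 0.0, 260.7], [0.0, 481.9, 196.5], [0.0, 0.0, 1.0]] [[0.017, -1.0, 0.005, 6.496], [-0.983, -0.017, -0.18, 552.886], [0.18, -0.002, -0.984, 1187.467], [0.0, 0.0, 0.0, 1.0]]
{'t': 0.1, 'joints': array([ 1.05541580e+00,  4.91490748e-01,  1.55940653e+00,  8.11310653e-06,
        1.09166792e+00, -1.05626989e-01]), 'qvel': array([ 1.11101993e-03, -2.03972005e-03, -1.62775429e-04,  7.15513876e-05,
       -1.71578676e-04, -9.66295819e-04]), 'tau': array([ 2.06630917e-03, -6.13618326e+01, -2.58607221e+01,  6.93913177e-02,
        4.69730585e-02,  1.58746462e-05]), 'eef_pos': array([248.87580704, 573.07688046, 214.1192714 ]), 'tcp_rot': array([-3.14062629e+00, -1.09691117e-04,  2.73183532e+00]), 'ft_force': array([ 0.21420924, -0.12499484,  0.56298292]), 'moment': array([ 0.00337634, -0.00094425, -0.00269205]), 'grip_force': 0.0, 'opening': 0.9987665426317668}
```

View pics/top0.png

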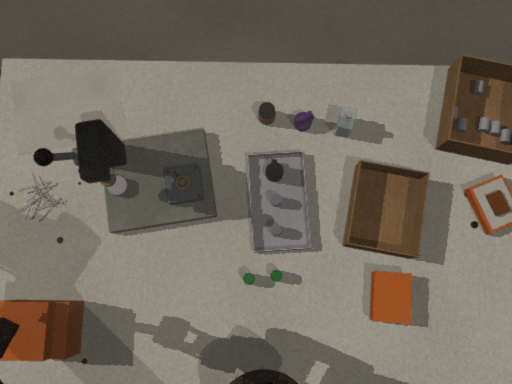

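View pics/scene0.png

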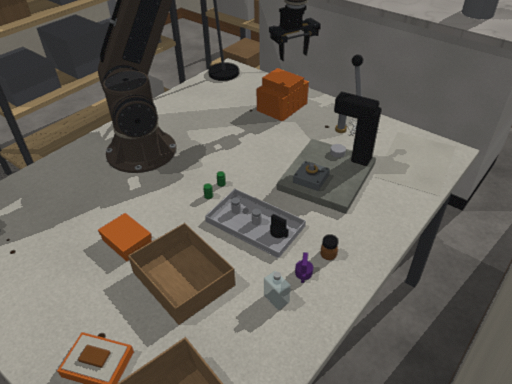

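The top view shows the tray at (280,202), with the black knob at (274,171) and grey caps at (274,199) and (274,226). The green look-alikes are at (249,279) and (277,276), and the purple knob is at (303,121). The shaft is on the press at (182,183). The empty carton within reach is at (387,210). A second carton at (480,110) holds other caps and is far off. The jar is at (267,113), the bottle at (345,121) and the gift box at (391,297).

```bash
cat > h.py <<'E'
from cell import monitor, viewer, order, env
import cv2,numpy as np
def cast(info,px,z):
    K,T=np.array(info["K"]),np.array(info["camera_from_world"]); R,t=T[:3,:3],T[:3,3]
    c=-R.T@t; d=R.T@np.linalg.inv(K)@np.array([px[0],px[1],1.]); return c+d*(z-c[2])/d[2]
def proj(info,p):
    T=np.array(info["camera_from_world"]); q=np.array(info["K"])@(T[:3,:3]@np.array(p)+T[:3,3]); return q[:2]/q[2]
def go(dx,dy,dz,yaw):
    "world shift -> tool units (tool down, yaw=rpy yaw with roll=pi)"
    c,s=np.cos(yaw),np.sin(yaw); return np.round(np.array([c*dx+s*dy, s*dx-c*dy, -dz])/150,3)
E
python3 - <<'E'
from h import *
im=cv2.imread("pics/top0.png"); i=viewer.camera_info("top")
f=lambda x,y,w,h,s:cv2.resize(im[y:y+h,x:x+w],None,fx=s,fy=s,interpolation=cv2.INTER_CUBIC)
a=f(240,142,80,115,5);b=f(145,140,80,115,5)
cv2.imwrite("pics/crop1.png",np.clip(np.hstack([a,b])*1.5,0,255).astype(np.uint8))
for n,p,z in[("knobtop",(274,171),50),("capA",(274,199),44),("capB",(274,226),44),("shaft",(182,183),92),
 ("tray1",(248,153),25),("tray2",(303,152),25),("tray3",(310,250),25),("tray4",(254,252),25),
 ("cart1",(357,162),70),("cart2",(428,170),70),("cart3",(418,256),70),("cart4",(346,247),70),("plate1",(207,130),30),("plate2",(216,214),30),("plate3",(111,231),30),("farcarton",(480,110),70)]:
    print(n,np.round(cast(i,p,z)))
E
```

```text
knobtop [620. -18.  50.]
capA [548. -19.  44.]
capB [478. -19.  44.]
shaft [576. 212.  92.]
tray1 [674.  52.  25.]
tray2 [680. -95.  25.]
tray3 [ 420. -113.   25.]
tray4 [412.  31.  25.]
cart1 [ 643. -229.   70.]
cart2 [ 625. -411.   70.]
cart3 [ 406. -376.   70.]
cart4 [ 425. -198.   70.]
plate1 [735. 162.  30.]
plate2 [508. 131.  30.]
plate3 [459. 399.  30.]
farcarton [ 789. -555.   70.]
```

View pics/crop1.png

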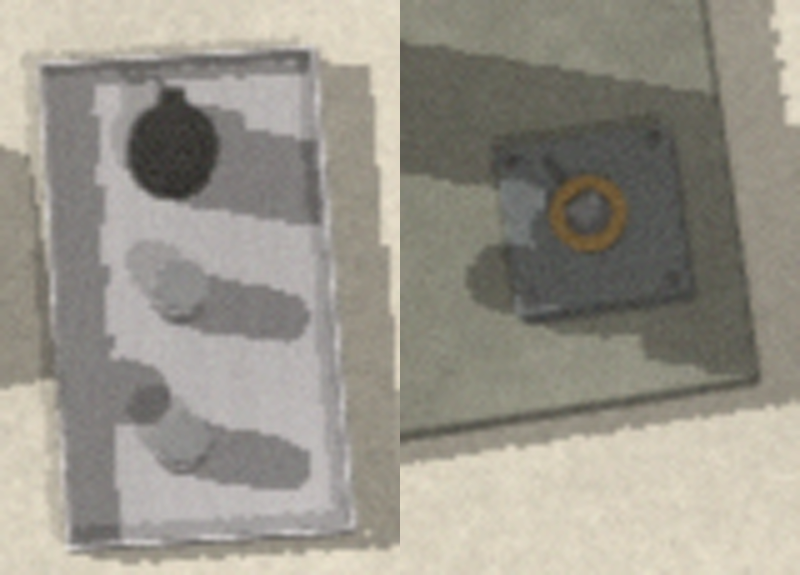

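The knob's nose points up in the image (+x), and the shaft's finger points up-left, roughly +37°. I'll go above the tray next.

>>> {"method": "move_arm", "body": {
  "moves": [-0.309, -0.257, 0, 0, -0.309, -0.257, 0, 0, -0.309, -0.257, 0, 0, -0.309, -0.257, 0, 0, -0.309, -0.257, 0, 0, -0.309, -0.257, 0, 0, -0.309, -0.257, 0, 0, -0.309, -0.257, 0, -0.1, -0.309, -0.2, 0, -0.1, -0.309, -0.15, 0, -0.11],
  "claw": 60
}}

```text
t: 1.35
eef_pos: [547.9, 73.8, 214.7]
tcp_rot: [3.142, -0.0, -3.063]
ft_force: [-0.2, 0.9, 0.8]
opening: 0.631
grip_force: 0.0
```

```bash
python3 - <<'E'
from h import *
s=monitor.state(); print(s["t"],s["eef_pos"],s["tcp_rot"],s["joints"])
i=viewer.camera_info("wrist");im=viewer.read_camera("wrist"); cv2.imwrite("pics/w1.png",im[:,:,::-1])
print(np.round(i["K"],1).tolist(),np.round(i["camera_from_world"],4).tolist())
np.savez("w1.npz",K=i["K"],camera_from_world=i["camera_from_world"])
E
```

```text
1.35 [547.9064749   73.77304714 214.73709205] [ 3.14150720e+00 -7.31466404e-05 -3.06280781e+00] [ 1.43160436e-02  3.88529626e-01  1.73713378e+00  9.47788025e-05
  1.01600775e+00 -1.63531505e+00]
[[335.1, 0.0, 257.7], [0.0, 335.1, 193.2], [0.0, 0.0, 1.0]] [[-0.0783, 0.9969, -0.0003, -30.9151], [0.969, 0.0762, 0.2348, -563.1689], [0.2341, 0.0181, -0.972, 258.4607], [0.0, 0.0, 0.0, 1.0]]
```

View pics/w1.png

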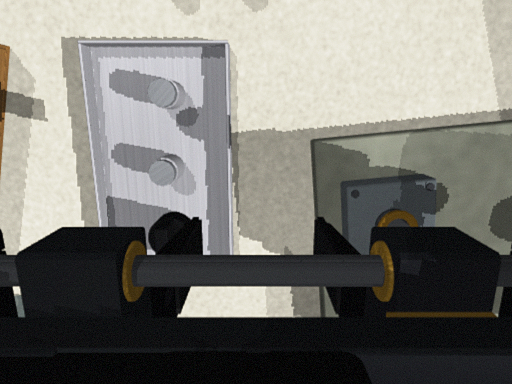

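The wrist view shows cap tops at about (162,93) and (162,172) in the tray, the knob at (172,232) partly behind a finger, and the shaft collar at (398,220).

```bash
python3 - <<'E'
from h import *
i=np.load("w1.npz"); t=viewer.camera_info("top")
for n,p,z in[("capfar",(162,93),47),("capnear",(162,172),47),("knob",(172,232),31),("tray",(79,42),25),("tray2",(229,42),25),("collar",(399,222),76),("blockcorner",(342,182),60)]:
    print(n,np.round(cast(i,p,z),1))
for p in[(275.6,201),(276.6,230)]: print("top",np.round(cast(t,p,25),1))
E
```

```text
capfar [472.1 -24.3  47. ]
capnear [549.4 -23.5  47. ]
knob [619.5 -16.   31. ]
tray [ 429.2 -113.1   25. ]
tray2 [417.5  35.3  25. ]
collar [574.7 212.8  76. ]
blockcorner [542.9 157.   60. ]
top [545.9 -23.5  25. ]
top [469.7 -26.9  25. ]
```

>>> {"method": "move_arm", "body": {
  "moves": [0.023, -0.333, 0.233, 0, 0.023, -0.314, 0.267, 0, 0, 0, 0.4, 0, 0, 0, 0.3, 0, 0, 0, 0.15, 0, 0, 0, 0, 0]
}}

```text
t: 2.15
eef_pos: [546.5, -21.3, 10.6]
tcp_rot: [3.141, -0.003, -3.067]
ft_force: [0.3, -1.0, 0.1]
opening: 0.633
grip_force: 0.0
```

>>> {"method": "move_arm", "body": {
  "moves": [0, 0, 0, 0, 0, 0, 0, 0, 0, 0, 0, 0, 0, 0, 0, 0],
  "claw": 22
}}

```text
t: 2.65
eef_pos: [547.7, -21.4, 12.7]
tcp_rot: [-3.141, 0.001, -3.067]
ft_force: [-1.4, 0.2, 5.9]
opening: 0.297
grip_force: 30.0
```

>>> {"method": "move_arm", "body": {
  "moves": [0, 0, -0.4, 0, 0, -0.287, -0.267, 0, 0.007, -0.4, 0, 0, 0.007, -0.4, 0, 0, 0.007, -0.4, 0, 0, 0.007, -0.4, 0, 0, 0, 0, 0.4, 0, 0, 0, 0.247, 0, 0, 0, 0, 0]
}}

```text
t: 3.78
eef_pos: [563.4, -303.6, 12.8]
tcp_rot: [3.139, -0.003, -3.067]
ft_force: [0.3, 0.3, -0.2]
opening: 0.301
grip_force: 29.9
```

```bash
python3 - <<'E'
from h import *
s=monitor.state(); print(s["t"],s["eef_pos"],s["tcp_rot"],s["ft_force"],s["grip_force"],s["opening"])
im=viewer.read_camera("scene"); cv2.imwrite("pics/s2.png",cv2.resize(im[150:350,100:360,::-1],None,fx=2.5,fy=2.5))
E
```

```text
3.775 [ 563.35632249 -303.64399072   12.84551304] [ 3.13910804e+00 -3.00328752e-03 -3.06725704e+00] [ 0.33974068  0.348225   -0.21033157] 29.929864704608917 0.3009586905173605
```

View pics/s2.png

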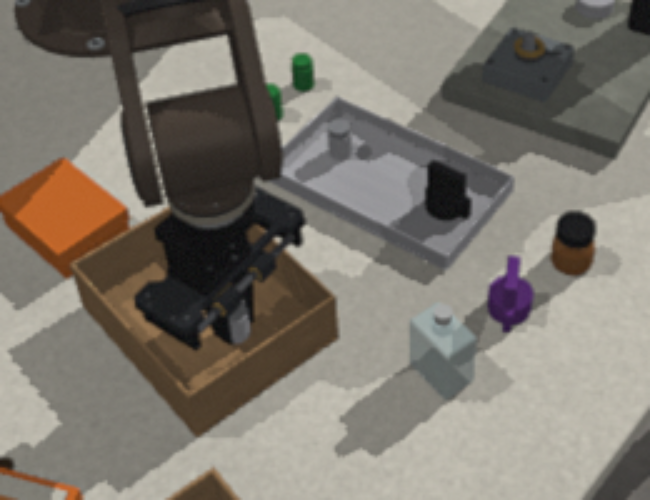

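The gripper is holding the cap inside the carton at (235,322) of the crop, so I'll release it and go to the second cap.

>>> {"method": "move_arm", "body": {
  "moves": [0, 0, 0, 0, 0, 0, 0, 0, 0, 0, -0.4, 0, 0, 0, -0.267, 0, 0.095, 0.38, 0, 0, 0.095, 0.38, 0, 0, 0.095, 0.38, 0, 0, 0.095, 0.38, 0, 0, 0.095, 0.38, 0, 0, 0, 0, 0.2, 0],
  "claw": 60
}}

```text
t: 5.08
eef_pos: [471.9, -22.2, 87.2]
tcp_rot: [-3.141, 0.005, -3.063]
ft_force: [1.0, -0.3, -0.4]
opening: 0.63
grip_force: 0.0
```

>>> {"method": "move_arm", "body": {
  "moves": [0, 0, 0.3, 0, 0, 0, 0.167, 0, 0, 0, 0, 0, 0, 0, 0, 0]
}}

```text
t: 5.58
eef_pos: [472.6, -25.2, 16.3]
tcp_rot: [-3.141, 0.001, -3.067]
ft_force: [0.2, 0.2, -0.6]
opening: 0.636
grip_force: 0.0
```

```bash
python3 - <<'E'
from h import *
s=monitor.state(); print(s["t"],s["eef_pos"],s["tcp_rot"],s["ft_force"],s["grip_force"],s["opening"])
a=viewer.read_camera("wrist"); b=viewer.read_camera("top")[140:270,230:440]
b=cv2.resize(b,(620,384),interpolation=cv2.INTER_CUBIC); a=cv2.resize(a,(512,384))[:,80:260]
cv2.imwrite("pics/m3.png",np.hstack([a,b])[:,:,::-1])
E
```

```text
5.575 [472.61894076 -25.18416163  16.26585965] [-3.14127678e+00  1.49156480e-03 -3.06670791e+00] [ 0.16205142  0.21973749 -0.58945027] 0.0 0.6360358080363062
```

View pics/m3.png

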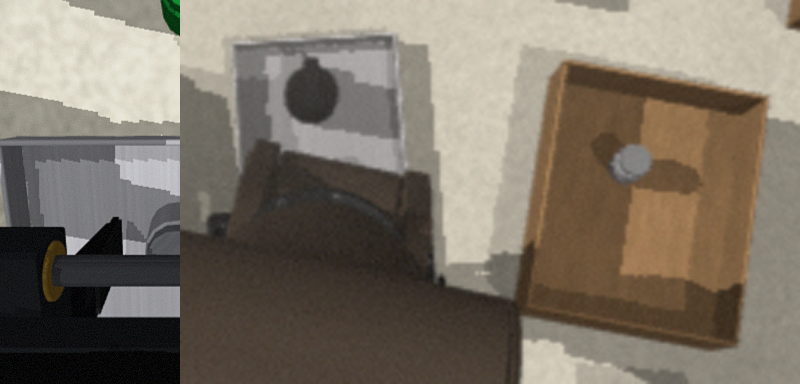

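The first cap stands upright in the carton at (632,160). I'll grip the second one now.

>>> {"method": "move_arm", "body": {
  "moves": [0, 0, 0, 0, 0, 0, 0, 0, 0, 0, 0, 0, 0, 0, 0, 0],
  "claw": 22
}}

```text
t: 6.18
eef_pos: [472.1, -25.1, 15.2]
tcp_rot: [3.142, 0.0, -3.067]
ft_force: [-0.9, -0.2, 2.3]
opening: 0.298
grip_force: 30.0
```

>>> {"method": "move_arm", "body": {
  "moves": [0, 0, -0.4, 0, 0, -0.25, -0.267, 0, 0.02, -0.4, 0, 0, 0.02, -0.4, 0, 0, 0.022, -0.4, 0, 0, 0.022, -0.4, 0, 0, 0, 0, 0.4, 0, 0, 0, 0.24, 0, 0, 0, 0, 0]
}}

```text
t: 7.3
eef_pos: [479.2, -302.1, 17.1]
tcp_rot: [3.138, -0.003, -3.067]
ft_force: [-0.5, 0.3, 1.1]
opening: 0.301
grip_force: 30.0
```

>>> {"method": "move_arm", "body": {
  "moves": [0, 0, 0, 0, 0, 0, 0, 0, 0, 0, -0.4, 0, 0, 0, -0.267, 0, -0.245, 0.29, -0.07, 0, -0.245, 0.29, -0.07, 0, -0.245, 0.29, -0.07, 0, -0.245, 0.29, -0.07, 0, -0.245, 0.29, -0.07, 0, -0.245, 0.29, -0.07, 0],
  "claw": 60
}}

```text
t: 8.55
eef_pos: [681.5, -24.1, 184.4]
tcp_rot: [-3.141, 0.002, -3.066]
ft_force: [1.3, -1.2, 0.0]
opening: 0.633
grip_force: 0.0
```

>>> {"method": "move_arm", "body": {
  "moves": [0, 0, 0, 0, 0, 0, 0, 0]
}}

```text
t: 8.8
eef_pos: [680.2, -26.0, 182.9]
tcp_rot: [-3.141, 0.0, -3.066]
ft_force: [-0.1, 0.1, 0.4]
opening: 0.635
grip_force: 0.0
```

```bash
python3 - <<'E'
from h import *
s=monitor.state(); print(s["t"],s["eef_pos"],s["tcp_rot"])
i=viewer.camera_info("wrist");im=viewer.read_camera("wrist"); cv2.imwrite("pics/w4.png",im[:,:,::-1])
np.savez("w4.npz",K=i["K"],camera_from_world=i["camera_from_world"])
b=viewer.read_camera("top")[150:260,340:430]
b=cv2.resize(b,(288,352)); v=np.zeros((384,800,3),np.uint8); v[:,:512]=im; v[:352,512:]=b
cv2.imwrite("pics/v4.png",v[:,:,::-1])
E
```

```text
8.8 [680.16517522 -25.99877356 182.87553466] [-3.14140000e+00  3.94600223e-04 -3.06608184e+00]
```

View pics/v4.png

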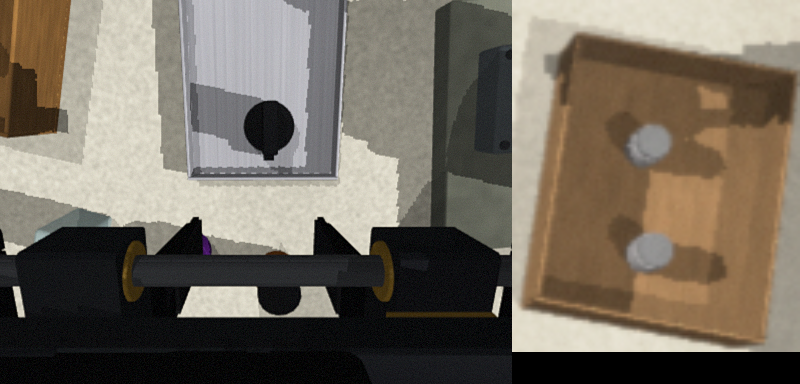

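Both caps stand upright in the carton. The knob is at (269,126) with its nose at (268,159).

```bash
python3 - <<'E'
from h import *
i=np.load("w4.npz"); im=cv2.imread("pics/w4.png")
sub=im[90:172,235:310]
m=(sub.max(2)<38).astype(np.uint8)
n,l,st,ce=cv2.connectedComponentsWithStats(m); k=1+st[1:,4].argmax(); m=(l==k).astype(np.uint8); print(st[k])
ys,xs=np.nonzero(m)
op=cv2.morphologyEx(m,cv2.MORPH_OPEN,cv2.getStructuringElement(cv2.MORPH_ELLIPSE,(19,19)))
c=cv2.findContours(op,0,1)[0][0]; (cx,cy),r=cv2.minEnclosingCircle(c); print("circ",cx+235,cy+90,r)
no=ys>cy+r+1; nx,ny=xs[no].mean(),ys[no].max(); print("nose",nx+235,ny+90,no.sum())
for z in(31,17): 
  a=cast(i,(cx+235,cy+90),z);b=cast(i,(nx+235,ny+90),z);print(z,a,b,"len",np.linalg.norm(b-a),"ang",np.degrees(np.arctan2(*(b-a)[1::-1])))
v=cv2.resize(np.clip(sub.astype(float)*4,0,255).astype(np.uint8),None,fx=7,fy=7,interpolation=cv2.INTER_CUBIC)
cv2.imwrite("pics/k5.png",v)
E
```

```text
[   9   11   50   59 2064]
circ 269.0 127.42453002929688 26.59438133239746
nose 268.7368421052632 159 38
31 [628.23666194 -18.98651515  31.        ] [657.94987122 -16.76661006  31.        ] len 29.79601960386417 ang 4.272690013042909
17 [628.81567093 -18.48574259  17.        ] [659.82637006 -16.16890067  17.        ] len 31.09712553705172 ang 4.272690013042912
```

View pics/k5.png

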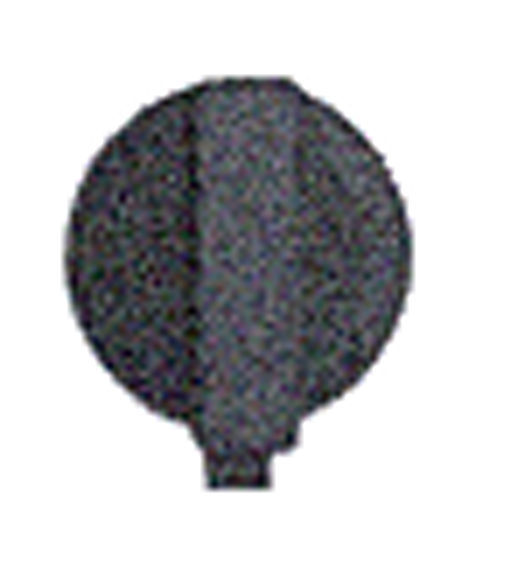

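>>> {"method": "move_arm", "body": {
  "moves": [0.174, 0.038, 0.2, 0, 0.174, 0.038, 0.2, 0, 0, 0, 0.3, 0, 0, 0, 0.2, 0, 0, 0, 0.08, 0, 0, 0, 0, 0, 0, 0, 0, 0],
  "claw": 50
}}

```text
t: 9.78
eef_pos: [628.3, -18.9, 36.5]
tcp_rot: [-3.141, 0.002, -3.067]
ft_force: [-0.5, 0.2, -0.1]
opening: 0.525
grip_force: 0.0
```

>>> {"method": "move_arm", "body": {
  "moves": [0, 0, 0, 0, 0, 0, 0, 0, 0, 0, 0, 0, 0, 0, 0, 0, 0, 0, 0, 0],
  "claw": 5
}}

```text
t: 10.4
eef_pos: [627.8, -18.6, 35.3]
tcp_rot: [3.142, 0.0, -3.067]
ft_force: [0.0, 1.0, 0.9]
opening: 0.145
grip_force: 30.0
```

>>> {"method": "move_arm", "body": {
  "moves": [0, 0, -0.2, 0, 0, 0, -0.4, 0, 0, 0.2, -0.3, 0, -0.064, 0.31, -0.07, 0, -0.064, 0.31, -0.07, 0, -0.064, 0.31, 0, 0, -0.064, 0.31, 0, 0, 0, 0, 0, 0, 0, 0, 0, 0, 0, 0, 0, 0]
}}

```text
t: 11.65
eef_pos: [649.9, 198.6, 191.2]
tcp_rot: [-3.142, -0.0, -3.068]
ft_force: [0.3, -1.0, -1.1]
opening: 0.143
grip_force: 30.0
```

```bash
python3 - <<'E'
from h import *
s=monitor.state(); print(s["t"],s["eef_pos"],s["tcp_rot"])
i=viewer.camera_info("wrist");im=viewer.read_camera("wrist"); cv2.imwrite("pics/w6.png",im[:,:,::-1])
np.savez("w6.npz",K=i["K"],camera_from_world=i["camera_from_world"])
p=proj(i,(575,212,92)); print(p); x,y=(p-60).astype(int); x=max(x,0);y=max(y,0)
c=cv2.resize(im[y:y+120,x:x+120],None,fx=5,fy=5,interpolation=cv2.INTER_CUBIC); print(x,y)
cv2.imwrite("pics/v6.png",np.clip(c[:,:,::-1]*1.7,0,255).astype(np.uint8))
E
```

```text
11.65 [649.8521939  198.62356785 191.23301324] [-3.14150882e+00 -2.24006808e-04 -3.06788260e+00]
[281.72029837 100.94079759]
221 40
```

View pics/v6.png

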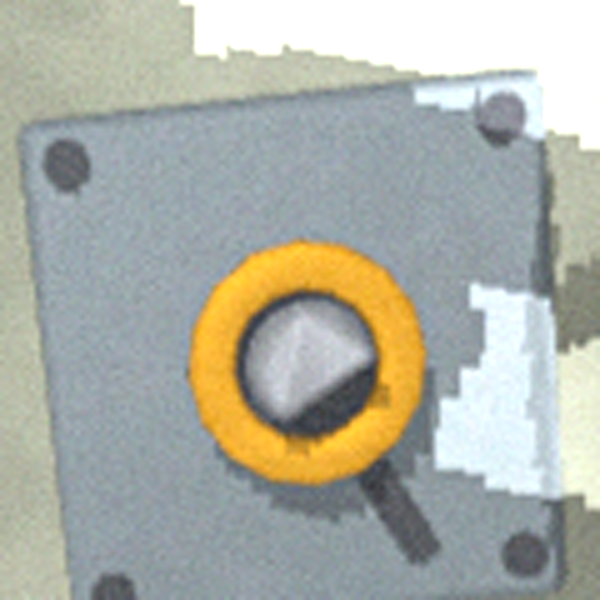

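The collar centre is at crop (308,362), the finger tip at crop (425,552), and the flat's edge runs from crop (377,357) to (287,425), facing the finger.

```bash
python3 - <<'E'
from h import *
i=np.load("w6.npz"); im=cv2.imread("pics/w6.png")
g=lambda x,y:(221+x/5-.4,40+y/5-.4)
sub=im[40:160,221:341].astype(int); m=((sub[...,2]-sub[...,0])>60).astype(np.uint8)
c=max(cv2.findContours(m,0,1)[0],key=len); e=cv2.fitEllipse(c); print(e)
ctr=cast(i,(e[0][0]+221,e[0][1]+40),76); print("collar",ctr,"diam",e[1][1]*np.linalg.norm(cast(i,(222,100),76)-cast(i,(221,100),76)))
for z in(60,64,68):
  f=cast(i,g(425,552),z); d=f-ctr; print(z,f,np.hypot(d[0],d[1]),np.degrees(np.arctan2(d[1],d[0])))
a,b=cast(i,g(377,357),92),cast(i,g(287,425),92); d=b-a; print("flat normal ang",np.degrees(np.arctan2(d[1],d[0]))+90,np.linalg.norm(d),(a+b)/2)
E
```

```text
((60.96061325073242, 72.05027770996094), (45.86304473876953, 47.313995361328125), 13.520936965942383)
collar [583.19355072 214.05142885  76.        ] diam 38.65891571312137
60 [614.37224732 239.19196181  60.        ] 40.05193526955682 38.88051304454558
64 [613.9777446  238.59267145  64.        ] 39.36926696450003 38.56194721574044
68 [613.58324189 237.9933811   68.        ] 38.68785864395994 38.23214910545113
flat normal ang 41.01485290566317 17.279077057725168 [587.36554754 217.2199218   92.        ]
```

```bash
python3 - <<'E'
from h import *
from scipy.optimize import least_squares
P=[]
for n,(x,y,w,h) in{"top":(165,165,35,35),"scene":(295,150,35,35)}.items():
    im=cv2.imread(f"pics/{n}0.png"); sub=im[y:y+h,x:x+w].astype(int)
    m=((sub[...,2]-sub[...,0])>22).astype(np.uint8)
    c=max(cv2.findContours(m,0,1)[0],key=len); e=cv2.fitEllipse(c); p=(e[0][0]+x,e[0][1]+y)
    i=viewer.camera_info(n); print(n,p,e[1],cast(i,p,76)); P.append((i,p))
r=least_squares(lambda q:np.concatenate([proj(i,q)-p for i,p in P]),[580,212,76]); print(r.x,r.fun)
# knob skirt circle in w4: fit to side/lower arcs
i=np.load("w4.npz"); im=cv2.imread("pics/w4.png")[90:172,235:310]
m=(im.max(2)<38).astype(np.uint8); c=max(cv2.findContours(m,0,1)[0],key=len)[:,0].astype(float)
c=c[(np.abs(c[:,0]-34)>10)|(c[:,1]<0)]
W=np.array([cast(i,(p[0]+235,p[1]+90),31) for p in c])[:,:2]
f=least_squares(lambda q:np.hypot(*(W-q[:2]).T)-q[2],[627,-18,24],loss="soft_l1"); print("knob",f.x,np.abs(f.fun).max())
i=viewer.camera_info("top"); im=cv2.imread("pics/top0.png")[155:190,255:295]
m=(im.max(2)<45).astype(np.uint8); c=max(cv2.findContours(m,0,1)[0],key=len); (x,y),r=cv2.minEnclosingCircle(c);print("top knob",cv2.boundingRect(c),cast(i,(255+x,155+y),31))
E
```

```text
top (182.1374683380127, 182.19332313537598) (14.000868797302246, 14.141983985900879) [581.11416909 214.81700414  76.        ]
scene (311.39966011047363, 168.3192310333252) (7.696709156036377, 10.922541618347168) [584.84317924 211.84405212  76.        ]
[582.13420165 215.63837372  72.13239851] [-0.06862832 -0.07997562 -0.12759446  0.03263551]
knob [627.33856698 -19.49142038  22.78441694] 0.6120341984618491
top knob (11, 6, 17, 20) [626.07342955 -19.47031846  31.        ]
```

>>> {"method": "move_arm", "body": {
  "moves": [0.217, 0.071, 0, 0, 0.217, 0.071, 0, 0, 0, 0, 0, -0.098, 0, 0, 0.1, -0.098, 0, 0, 0.1, -0.098, 0, 0, 0.1, -0.098, 0, 0, 0, 0, 0, 0, 0, 0, 0, 0, 0, 0]
}}

```text
t: 12.82
eef_pos: [583.7, 215.9, 147.0]
tcp_rot: [-3.141, 0.001, -2.453]
ft_force: [-0.8, 0.4, -0.5]
opening: 0.145
grip_force: 30.0
```

```bash
python3 - <<'E'
from h import *
s=monitor.state(); p=s["eef_pos"]; y=s["tcp_rot"][2]; print(s["t"],p,np.degrees(y)+180,s["joints"],s["ft_force"])
print(go(583.4-p[0],214.9-p[1],0,y))
im=viewer.read_camera("scene"); cv2.imwrite("pics/s7.png",cv2.resize(im[90:230,230:410,::-1],None,fx=4,fy=4,interpolation=cv2.INTER_CUBIC))
E
```

```text
12.825 [583.67813652 215.94391614 146.98925047] 39.440258347639315 [ 2.48237268e-01  5.57889884e-01  1.63869665e+00  7.91123531e-05
  9.43820058e-01 -2.01096756e+00] [-0.79858238  0.44098723 -0.45520909]
[ 0.006 -0.004  0.   ]
```

View pics/s7.png

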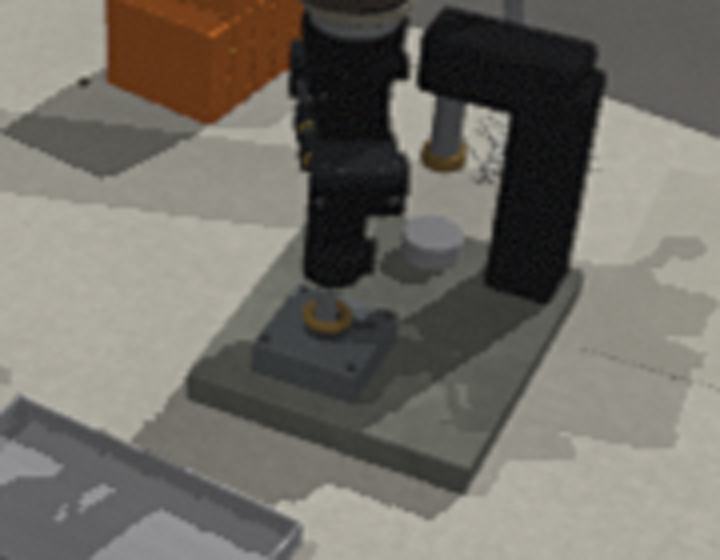

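The knob hangs over the shaft, clear of the press frame. I'll lower it gently into the lead-in.

>>> {"method": "move_arm", "body": {
  "moves": [0.006, -0.004, 0.05, 0, 0, 0, 0.05, 0, 0, 0, 0.05, 0, 0, 0, 0.02, 0, 0, 0, 0.02, 0, 0, 0, 0, 0, 0, 0, 0, 0]
}}

```text
t: 13.75
eef_pos: [583.2, 215.1, 118.0]
tcp_rot: [-3.141, 0.0, -2.451]
ft_force: [-0.8, -0.9, -0.4]
opening: 0.145
grip_force: 30.0
```

No force 6 mm below the tip height, so the knob is on the shaft. I'll continue down.

>>> {"method": "move_arm", "body": {
  "moves": [0, 0, 0.02, 0, 0, 0, 0.02, 0, 0, 0, 0.02, 0, 0, 0, 0.02, 0, 0, 0, 0, 0, 0, 0, 0, 0]
}}

```text
t: 14.5
eef_pos: [583.0, 215.0, 106.0]
tcp_rot: [-3.142, 0.0, -2.451]
ft_force: [-1.8, -0.3, 4.6]
opening: 0.15
grip_force: 30.0
```

>>> {"method": "move_arm", "body": {
  "moves": [0, 0, 0.013, 0, 0, 0, 0.013, 0, 0, 0, 0, 0, 0, 0, 0, 0]
}}

```text
t: 15.0
eef_pos: [583.1, 215.0, 102.3]
tcp_rot: [-3.141, 0.0, -2.451]
ft_force: [-2.4, -0.5, 8.1]
opening: 0.142
grip_force: 30.0
```

>>> {"method": "move_arm", "body": {
  "moves": [0, 0, 0.01, 0, 0, 0, 0, 0, 0, 0, 0, 0]
}}

```text
t: 15.38
eef_pos: [583.2, 215.1, 102.1]
tcp_rot: [-3.141, 0.001, -2.451]
ft_force: [-5.7, -0.5, 19.3]
opening: 0.145
grip_force: 30.0
```

The stop is hard: the force jumped to 19 N with 0.2 mm of travel at the expected height. I'll check that it is stable and take one last look.

>>> {"method": "move_arm", "body": {
  "moves": [0, 0, 0, 0, 0, 0, 0, 0, 0, 0, 0, 0, 0, 0, 0, 0]
}}

```text
t: 15.88
eef_pos: [583.2, 215.1, 102.1]
tcp_rot: [-3.141, 0.001, -2.451]
ft_force: [-5.6, -1.8, 18.2]
opening: 0.148
grip_force: 30.0
```

```bash
python3 - <<'E'
from h import *
im=viewer.read_camera("scene"); cv2.imwrite("pics/s8.png",cv2.resize(im[110:320,120:360,::-1],None,fx=2.8,fy=2.8,interpolation=cv2.INTER_CUBIC))
E
```

```text
(no output)
```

View pics/s8.png

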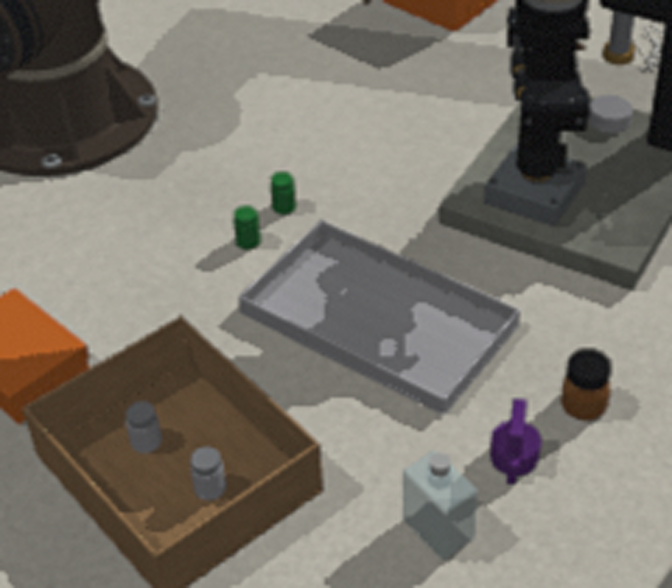

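Both caps stand in the carton, at (142,427) and (207,473). The knob is seated on the collar at (540,165), and the bystanders have not moved.

```bash
python3 -c "
from h import *
print(order.job_done())"
```

```text
the job is handed in; nothing more can be done
None
```

Job handed in: both caps are in the carton, and the gripper is still holding the knob on the D-shaft with about 18 N (9 N is enough to hold the collar fully down); it took about 16 s of the 67 s allowed, and the bottle, gift box and jar were not moved.

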